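Fetch the tube block from behind the reagent bottles and mount it on the shaker

TASK

The aluminium tube block is parked in the grey reagent tray behind three reagent bottles. Clear the three bottles to the steel tray first, then lift the block out by its handle and lower it onto the shaker's two locating pins until it lies flat on the drive table. Then put each bottle back upright where it stood in the reagent tray, without knocking any bottle over or disturbing the other things on the bench.

Things in the scene. Friction and masses are not known exactly. Their poses are not given: they have to be found in the camera images.
- bottle_slim: Slim round white plastic reagent bottle with white screw cap: body 44 mm diameter, 127 mm tall in all. Its origin is the centre of its underside, z up. It can be gripped from above round its straight sides, which reach 99 mm above the underside; shoulder and screw cap are above them. About 0.16 kg.
- bottle_broad: Broad round amber glass reagent bottle with black screw cap: body 60 mm diameter, 124 mm tall in all. Its origin is the centre of its underside, z up. It can be gripped from above round its straight sides, which reach 96 mm above the underside; shoulder and screw cap are above them. About 0.32 kg.
- bottle_square: Square white plastic reagent bottle with white screw cap: body 52 mm x 52 mm (sides along its x and y axes), 132 mm tall in all. Its origin is the centre of its underside, z up. It can be gripped from above round its straight sides, which reach 106 mm above the underside; shoulder and screw cap are above them. About 0.26 kg.
- block: Aluminium tube block with 24 wells, 0.5 kg, origin: centre of underside. Flange 80 (x) x 160 (y) x 10 mm with two 10 mm through holes at x = 0, y = +/-68 mm for the pins; body 80 x 108 mm, 29 mm high. Black handle bar along y over the middle, 12 mm wide (x), 108 mm long, 56 to 68 mm above the underside, posts at y = +/-48 mm: grip it across x at mid length. May be mounted either way round.
- reagent_tray: Fixed grey plastic spill tray, 200 mm (x) x 250 mm (y), floor 4 mm thick, walls 22 mm high, 4 mm thick. Origin: centre of its underside, x away from the robot. The bottles stand on its floor in a row along y, in any order, about 80 mm apart and 52 mm in front of its centre (-x); the block lies flat 45 mm behind it (+x), its y along the row.
- steel_tray: Fixed stainless steel instrument tray, empty at the start: the side area for the bottles. 210 mm (x) x 200 mm (y), floor 3 mm thick, rim 18 mm high, 3 mm thick. Origin: centre of its underside, x away from the robot. It stands to the left or right of the reagent tray, the shaker on the other side.
- shaker: Fixed thermo-shaker, cream, 220 (x) x 190 (y) mm, origin: centre of underside, x away from the robot. Top: dark drive table 100 x 176 mm, upper face 100 mm above the origin. Pins on it at x = 0: round, 8 mm, at y = +68 mm; diamond, 8 (x) x 4.5 (y) mm, at y = -68 mm; straight for 11 mm, tapered to a tip at 16 mm. The mounted block lies centred over the origin, its y along this y.
- timer: Bystander: white bench timer 60 x 70 x 20 mm lying beyond the reagent tray. Origin: centre of its underside. Not to be disturbed.
- sample_cup: Bystander: white lidded sample cup, 68 mm diameter, 62 mm tall, beyond the reagent tray. Origin: centre of its underside. Not to be disturbed.
- meter: Bystander: cream hand-held meter 150 x 50 x 22 mm lying between robot and reagent tray. Origin: centre of its underside. Not to be disturbed.

How it is judged:
By the outcome, as a careful person would: the job done as asked, in the order asked, and still so for the second after the job is handed in, with the robot touching nothing.
It also fails if it takes over 138 s, if anything falls off the work surface, if the arm or the gripper's body presses on something with over 40 N, if the wrist force passes 120 N, or if a joint passes its speed limit or range.

ROBOT

A 6-joint arm with a two-finger parallel gripper is mounted at the origin on the work surface. World frame = base frame: x ahead of the robot, y to its left, z up, the work surface at z = 0. Lengths are in mm, angles in rad, forces in N, time in s.
With the tool pointing down it reaches from about 400 to 925 mm from the base axis. Payload 12.5 kg.
Tool frame: the origin (TCP) lies at the very end of the fingers, on their centre line; the grasp point (between the pads) lies 19 mm behind it; z points along the fingers, y is the line along which they close (so a half turn about z gives the same grasp; the last joint's range is limited). The gripper opens to 95 mm and grips with 3 to 60 N. Pads are 20 mm wide; open, the fingers measure 119 mm over their backs; the gripper's body (75 mm by 180 mm) begins 59 mm behind the grasp point.
Start: joints at [1.139, 0.491, 1.559, -0, 1.092, -0.106], TCP at [200.025, 592.146, 214.661] pointing down, gripper open.
Joint ranges: [-3.1, 3.1], [-0.84, 2.19], [0.05, 2.79], [-1.13, 4.28], [0.06, 2.93], [-2.69, 2.69]. Speed limits (rad/s): [2.22, 2.22, 2.79, 3.14, 3.14, 3.14].

INTERFACE

Orientations are given as [roll, pitch, yaw] about the fixed x, y, z axes, in that order (R = Rz(yaw) Ry(pitch) Rx(roll)).
In Python, from cell import * gives the robot as it stands.
- The arm moves only by the tool jog_arm, never from a script. Its argument "targets" is a list of rows, each an object with "turn": the turn, a rotation vector about the world's x, y, z in degrees, a list of three; "slide": the shift along the world's x, y, z in mm, a list of three; "claw": the opening in per cent of the stroke, from 0 (shut) to 100 (fully open). In form: [{"turn": [wx, wy, wz], "slide": [x, y, z], "claw": claw}, ...]. A call has 1 to 5 rows; each row shifts and turns the commanded pose from where the row before left it; what a row does not reach is not made up. A row lasts 1/8 s, in which the tool goes at most 62.5 mm and 10.7 degrees, less where a joint would pass 70% of its speed; a pose out of reach is approached as far as the arm can. A call with a gripper value outside its range is refused whole. The fingers move at their own pace and stop on an object; the grip force is fixed at half the most. Time passes only in rows, so rows that do not move let the fingers close. It gives the time, the measured TCP pose, the force, the opening and the grip force at its end, in the units of the state.
- state(): the state, without advancing time (a new reading comes with each control period).
- read_camera(name): name is "side" or "top" or "wrist"; returns a dict with "frame" (384x512x3 uint8, blue, green, red), "mtx" (3x3 intrinsics, pixels), "R" (3x3) and "t" (3): a world point X has camera coordinates R X + t. Camera axes: x right, y down, z forward; pixel columns grow to the right and rows downward; lengths in mm; the calibration is good to about 2 mm. A picture is of the moment at which its call begins. There is no depth.
- job_done(): hands the job in; it is judged then, once.
Trained networks look in the newest picture that a camera, given by its name, has taken for a name from the list of things; names that differ only in an ending like _2 or _b are one class to them, and where a whole thing is asked for, a point or a joint stands for the part that bears it (a point fixed in the world has none). Each returns a list of dicts, best first, with "conf" (0 to 1); they miss things now and then, are a little off and sometimes report something else, mostly with a low value. They report only what shows in the picture. A call takes as long as a camera call.
- look_for(query, camera): "xy" ([column, row] in pixels, amid what is visible of it).
The state is a dict: "t": time; "joints": joint angles; "qvel": joint speeds; "tau": joint torques, N m; "eef_pos": TCP position; "tcp_rot": TCP orientation; "ft_force": force on the tool from outside, world axes, zero at the start; "moment": the same for the moment, N m; "opening": opening from 0.0 (shut) to 1.0 (fully open); "grip_force": force on a finger pad.
Only numpy, scipy, OpenCV 4.12 (cv2) and the standard library are available. Lean on these libraries where they do the work, as an engineer would, in place of code of your own. Each camera call takes 0.05 s, during which the arm holds its last target. There are 200 camera calls.

## Working session

There is one attempt and no reset: what is moved stays moved. The work goes in short steps, Python scripts to look and compute and a tool call to move; the robot and the scene stay as the last step left them, time stands still between calls to the robot, and variables do not carry over. Pictures are saved under pics/ and viewed, at most 14 in all, crops included, and the job is handed in when it is done.

Besides the shell and the picture viewer there is one more tool, called after ">>>" as name([rows], argument=value, ...), one row to a line, values as JSON. jog_arm: Moves the arm, as the interface text tells. Its arguments: {"type":"object","properties":{"targets":{"type":"array","items":{"type":"object","properties":{"turn":{"type":"array","items":{"type":"number"}},"slide":{"type":"array","items":{"type":"number"}},"claw":{"type":"number"}}}}},"required":["targets"]}

```bash
mkdir -p pics; ls
cat > h.py <<'E'
from cell import *
import cv2, numpy as np
def ray(c,uv):
    K,R,t=map(np.array,(c["mtx"],c["R"],c["t"])); t=t.reshape(3)
    d=R.T@np.linalg.inv(K)@np.array([uv[0],uv[1],1.]); return -R.T@t,d
def onz(c,uv,z):
    o,d=ray(c,uv); return (o+d*(z-o[2])/d[2])[:3]
def proj(c,P):
    K,R,t=map(np.array,(c["mtx"],c["R"],c["t"])); q=K@(R@np.array(P,float)+t.reshape(3)); return q[:2]/q[2]
E
python3 - <<'E'
from h import *
for n in ("top","side"):
    c=read_camera(n); cv2.imwrite(f"pics/{n}0.png",c["frame"])
    print(n,ray(c,(256,192)))
    for q in "bottle_slim bottle_broad bottle_square block reagent_tray steel_tray shaker timer sample_cup meter".split():
        print(q,[(np.round(r["xy"],1).tolist(),round(r["conf"],2),onz(c,r["xy"],0).round(0).tolist()) for r in look_for(q,n)[:2]])
s=state();print(s["t"],s["tcp_rot"],s["eef_pos"],s["opening"])
E
```

```text
pics
top (array([ 388.56485495,    3.41595762, 1085.27294259]), array([ 0.17016916,  0.007799  , -0.98541342]))
bottle_slim [([218.7, 202.9], 0.6, [551.0, 105.0, 0.0]), ([256.6, 190.2], 0.17, [580.0, 10.0, 0.0])]
bottle_broad [([290.7, 209.9], 0.75, [529.0, -72.0, 0.0])]
bottle_square [([252.3, 205.4], 0.82, [543.0, 22.0, 0.0])]
block [([260.8, 169.3], 0.61, [633.0, -1.0, 0.0])]
reagent_tray [([255.2, 191.3], 0.6, [578.0, 14.0, 0.0])]
steel_tray [([393.5, 216.6], 0.84, [507.0, -324.0, 0.0])]
shaker [([116.9, 220.8], 0.73, [512.0, 355.0, 0.0])]
timer [([204.7, 118.1], 0.75, [771.0, 139.0, 0.0]), ([393.2, 219.7], 0.18, [499.0, -323.0, 0.0])]
sample_cup [([309.7, 105.3], 0.65, [798.0, -131.0, 0.0])]
meter [([248.4, 278.1], 0.58, [367.0, 35.0, 0.0])]
side (array([ 591.43258612, -729.65156446,  628.67697086]), array([ 0.00910747,  0.78200011, -0.62325819]))
bottle_slim [([238.1, 153.0], 0.77, [546.0, 266.0, 0.0])]
bottle_broad [([224.8, 201.2], 0.89, [515.0, 22.0, 0.0])]
bottle_square [([232.3, 171.1], 0.92, [531.0, 164.0, 0.0])]
block [([268.0, 204.6], 0.6, [632.0, 4.0, 0.0])]
reagent_tray [([247.6, 222.3], 0.78, [577.0, -64.0, 0.0])]
steel_tray [([209.3, 314.8], 0.91, [501.0, -326.0, 0.0])]
shaker [([226.0, 132.5], 0.84, [501.0, 404.0, 0.0])]
timer [([313.4, 172.9], 0.69, [775.0, 145.0, 0.0])]
sample_cup [([332.2, 226.6], 0.62, [788.0, -86.0, 0.0])]
meter [([169.5, 199.9], 0.75, [362.0, 33.0, 0.0])]
1.1 [3.14147959e+00 1.67579767e-05 2.81583548e+00] [200.00837817 592.14814606 214.68181861] 0.9996918287213005
```

View pics/top0.png

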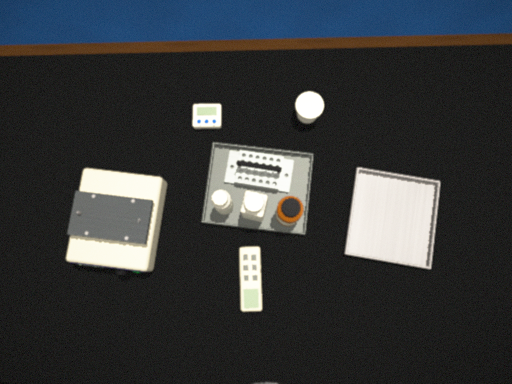

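View pics/side0.png

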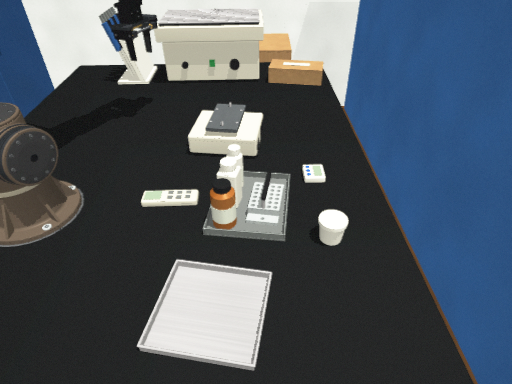

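Both views agree. The shaker is on the left at (117,220), the reagent tray is in the middle with slim (219,203), square (252,205) and amber (291,210) bottles, and the steel tray is on the right at (393,217). I'll move above the reagent tray for a closer look.

>>> jog_arm([
  {"slide": [0, 0, 60], "turn": [0, 0, 0], "claw": 100},
  {"slide": [0, 0, 60], "turn": [0, 0, 0], "claw": 100},
  {"slide": [15, -24, 50], "turn": [0, 0, -6], "claw": 100},
  {"slide": [30, -48, 0], "turn": [0, 0, -6], "claw": 100},
  {"slide": [30, -48, 0], "turn": [0, 0, -6], "claw": 100},
])

```text
t: 1.72
eef_pos: [275.4, 470.9, 385.1]
tcp_rot: [3.14, 0.0, 2.499]
ft_force: [0.8, -0.0, 0.0]
opening: 0.999
grip_force: 0.0
```

>>> jog_arm([
  {"slide": [30, -48, 0], "turn": [0, 0, -6], "claw": 100},
  {"slide": [30, -48, 0], "turn": [0, 0, -6], "claw": 100},
  {"slide": [30, -48, 0], "turn": [0, 0, -6], "claw": 100},
  {"slide": [30, -48, 0], "turn": [0, 0, -6], "claw": 100},
  {"slide": [30, -48, 0], "turn": [0, 0, -6], "claw": 100},
])

```text
t: 2.35
eef_pos: [425.7, 230.5, 384.9]
tcp_rot: [3.141, 0.0, 1.975]
ft_force: [0.4, -0.1, 0.1]
opening: 1.002
grip_force: 0.0
```

>>> jog_arm([
  {"slide": [30, -48, 0], "turn": [0, 0, -6], "claw": 100},
  {"slide": [30, -48, 0], "turn": [0, 0, -6], "claw": 100},
  {"slide": [30, -48, 0], "turn": [0, 0, -6], "claw": 100},
  {"slide": [15, -24, 0], "turn": [0, 0, -4], "claw": 100},
  {"slide": [0, 0, 0], "turn": [0, 0, 0], "claw": 100},
])

```text
t: 2.98
eef_pos: [530.6, 62.7, 384.2]
tcp_rot: [-3.141, 0.0, 1.591]
ft_force: [0.1, 0.7, 0.8]
opening: 0.996
grip_force: 0.0
```

Run:
```python
from h import *
s=state();print(s["t"],s["tcp_rot"],s["eef_pos"])
c=read_camera("wrist"); cv2.imwrite("pics/w1.png",c["frame"]); print(ray(c,(256,192)),np.array(c["mtx"])[0,0])
for q in "bottle_slim bottle_broad bottle_square block reagent_tray".split():
    print(q,[(np.round(r["xy"],1).tolist(),round(r["conf"],2)) for r in look_for(q,"wrist")[:2]])
```

```text
2.975 [-3.14100519e+00  5.52012108e-05  1.59131863e+00] [530.63619596  62.68286956 384.21418241]
(array([528.82897751, 133.41745179, 554.47310396]), array([-0.0040047 , -0.25054641, -0.96815526])) 304.12051348438314
bottle_slim [([267.8, 147.9], 0.77)]
bottle_broad [([248.3, 233.5], 0.7), ([287.6, 166.3], 0.2)]
bottle_square [([258.3, 192.3], 0.6)]
block [([314.6, 186.6], 0.97)]
reagent_tray [([285.0, 165.7], 0.81)]
```

View pics/w1.png

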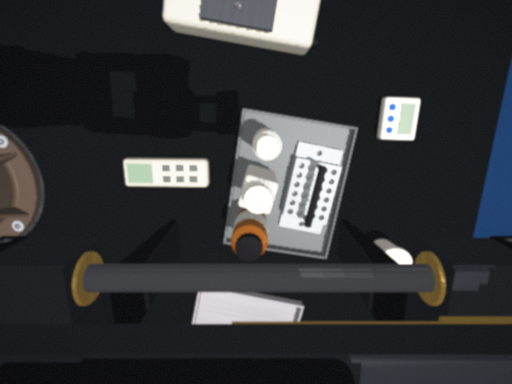

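The wrist view shows the reagent tray clear of the fingers: slim cap at (268,145), square cap at (257,198), amber cap at (248,246), block at (313,190). I'll enlarge it to read the corners.

Run:
```python
import cv2
i=cv2.imread("pics/w1.png")[95:275,205:375]; cv2.imwrite("pics/w1c.png",cv2.resize(i,None,fx=3.3,fy=3.3,interpolation=cv2.INTER_CUBIC))
i=cv2.imread("pics/top0.png")[155:275,55:175]; cv2.imwrite("pics/t0c.png",cv2.resize(i,None,fx=5,fy=5,interpolation=cv2.INTER_CUBIC))
```

```text
(no output)
```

View pics/w1c.png

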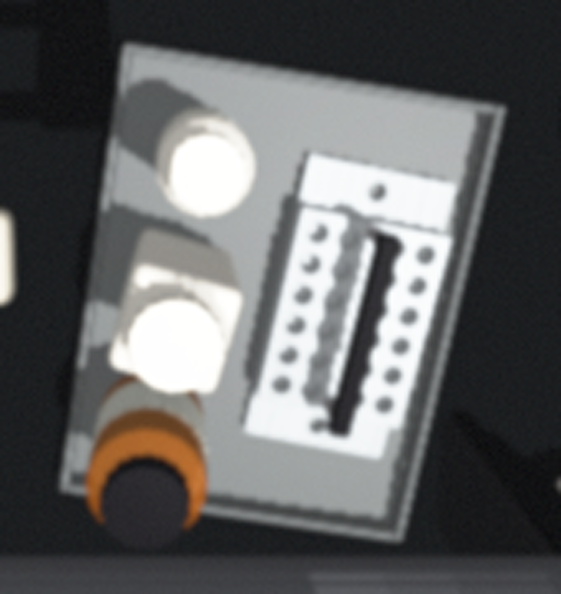

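View pics/t0c.png

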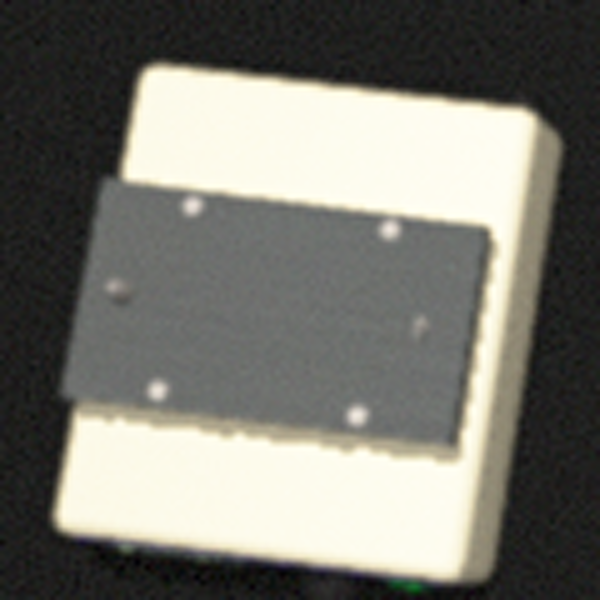

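Run:
```python
from h import *
c=read_camera("wrist"); t=read_camera("top"); s=read_camera("side")
f=lambda p:(np.array(p)+.5)/3.3-.5+[205,95]
g=lambda p:(np.array(p)+.5)/5-.5+[55,155]
def quad(cam,h,P,z):
    # P order: +x+y? image order TL,TR,BR,BL
    W=np.array([onz(cam,h(p),z)[:2] for p in P]); (cx,cy),(a,b),ang=cv2.minAreaRect(W.astype(np.float32))
    e=[np.linalg.norm(W[i]-W[(i+1)%4]).round(1) for i in range(4)]
    return W.round(1).tolist(),W.mean(0).round(1),e,[np.degrees(np.arctan2(*(W[(i+1)%4]-W[i])[::-1])).round(1) for i in range(4)]
print("tray",quad(c,f,[(125,43),(505,107),(402,540),(62,490)],22))
print("flange",quad(c,f,[(310,152),(458,184),(380,458),(245,430)],10))
a,b=[onz(c,f(p),10)[:2] for p in((378,191),(318,427))];print("holes",a,b,(a+b)/2,np.linalg.norm(a-b))
for n,p,z in(("slim",(205,170),127),("square",(177,343),132),("broad",(146,502),124)):print(n,onz(c,f(p),z).round(1))
a,b=[onz(c,f(p),106)[:2] for p in((241,293),(213,393))];print("sq edge",a,b,np.linalg.norm(a-b),np.degrees(np.arctan2(*(a-b))))
print("table",quad(t,g,[(103,178),(492,228),(458,445),(63,398)],100))
print("screws",quad(t,g,[(192,206),(390,231),(358,415),(157,390)],100))
print(state()["eef_pos"],state()["t"])
for q,z in(("bottle_slim",127),("bottle_square",132),("bottle_broad",124)):print(q)
P=[(140,262),(187,0)]
cv2.imwrite("pics/s1c.png",cv2.resize(s["frame"][90:250,180:310],None,fx=3.7,fy=3.7,interpolation=cv2.INTER_CUBIC))
tc=read_camera("top")["frame"]
# steel tray corners top image (rim z=18)
print("steel",quad(t,lambda p:p,[(357,169),(440,180),(432,268),(346,256)],18))
```

```text
tray ([[500.2, 144.1], [697.8, 117.2], [664.8, -130.3], [466.9, -103.8]], array([582.4,   6.8]), [np.float64(199.5), np.float64(249.6), np.float64(199.6), np.float64(250.2)], [np.float64(-7.8), np.float64(-97.6), np.float64(172.4), np.float64(82.4)])
flange ([[599.5, 90.5], [680.6, 75.4], [650.7, -84.3], [571.4, -69.0]], array([625.6,   3.2]), [np.float64(82.5), np.float64(162.6), np.float64(80.8), np.float64(162.0)], [np.float64(-10.5), np.float64(-100.6), np.float64(169.1), np.float64(80.0)])
holes [637.63521626  70.57523594] [613.45240256 -66.09518408] [625.54380941   2.24002593] 138.79341550768407
slim [540.   91.6 127. ]
square [530.   16.6 132. ]
broad [517.6 -63.  124. ]
sq edge [558.9459796   33.80989186] [547.76636648 -14.80219028] 49.88104128680602 12.951459530896383
table ([[572.5, 419.2], [545.5, 243.1], [448.7, 256.4], [473.6, 432.3]], array([510.1, 337.8]), [np.float64(178.3), np.float64(97.7), np.float64(177.7), np.float64(99.8)], [np.float64(-98.7), np.float64(172.2), np.float64(82.0), np.float64(-7.5)])
screws ([[558.7, 378.5], [545.2, 288.9], [463.0, 301.0], [476.1, 390.7]], array([510.8, 339.8]), [np.float64(90.6), np.float64(83.1), np.float64(90.6), np.float64(83.5)], [np.float64(-98.6), np.float64(171.6), np.float64(81.7), np.float64(-8.4)])
[529.77783874  64.73715398 384.86025936] 3.425
bottle_slim
bottle_square
bottle_broad
steel ([[624.4, -237.7], [592.0, -438.9], [380.6, -400.6], [413.4, -198.9]], array([ 502.6, -319. ]), [np.float64(203.8), np.float64(214.9), np.float64(204.4), np.float64(214.6)], [np.float64(-99.1), np.float64(169.7), np.float64(80.8), np.float64(-10.4)])
```

Measured positions (x, y):

| Thing | Position | Yaw |
|---|---|---|
| reagent tray | (582, 7) | -7.6° |
| broad | (518, -63) | |
| square | (530, 17) | about -12° |
| slim | (540, 92) | |
| block | (625.5, 2.5) | -10° |
| shaker | (510.5, 339) | -8.2° |
| steel tray | (503, -319) | about -10° |

I'll grasp the broad bottle first, with the fingers closing along x.

>>> jog_arm([
  {"slide": [-4, -43, -50], "turn": [0, 0, -4], "claw": 100},
  {"slide": [-4, -43, -50], "turn": [0, 0, -4], "claw": 100},
  {"slide": [-4, -43, -50], "turn": [0, 0, -4], "claw": 100},
  {"slide": [0, 0, -50], "turn": [0, 0, 0], "claw": 100},
  {"slide": [0, 0, 0], "turn": [0, 0, 0], "claw": 100},
])

```text
t: 4.1
eef_pos: [517.3, -57.8, 190.5]
tcp_rot: [-3.136, -0.0, 1.384]
ft_force: [-0.6, 0.3, 0.3]
opening: 1.001
grip_force: 0.0
```

Run:
```python
from h import *
s=state();print(s["t"],s["tcp_rot"],s["eef_pos"])
c=read_camera("wrist"); cv2.imwrite("pics/w2.png",c["frame"])
for P in((518,-63,128),(530,16.6,136),(540,91.6,131)):print(proj(c,P))
```

```text
4.1 [-3.13580120e+00 -3.42486691e-04  1.38412966e+00] [517.33327916 -57.80712944 190.54416246]
[261.25114474 210.58432186]
[257.37915799 106.18990508]
[251.19277535 -12.35338707]
```

View pics/w2.png

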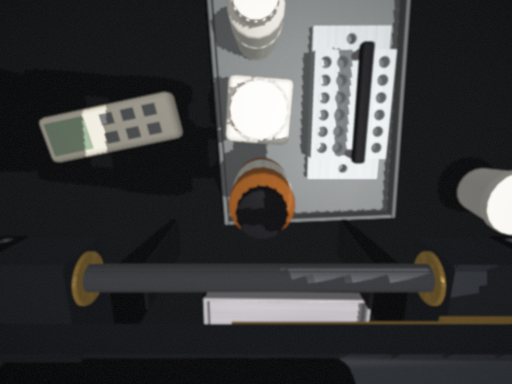

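The amber cap is at about (261,211), as predicted. The square cap is at (260,110), which corrects the bottle to about (531.5,14), and its sides line up with the tool. Going down.

>>> jog_arm([
  {"slide": [0, -5, -40], "turn": [0, 0, 0], "claw": 100},
  {"slide": [0, 0, -45], "turn": [0, 0, 0], "claw": 100},
  {"slide": [0, 0, -30], "turn": [0, 0, 0], "claw": 100},
  {"slide": [0, 0, -10], "turn": [0, 0, 0], "claw": 100},
  {"slide": [0, 0, 0], "turn": [0, 0, 0], "claw": 100},
])

```text
t: 4.78
eef_pos: [519.6, -62.7, 69.0]
tcp_rot: [3.14, 0.0, 1.385]
ft_force: [0.0, -0.1, 0.4]
opening: 1.003
grip_force: 0.0
```

>>> jog_arm([
  {"slide": [-1, -1, -3], "turn": [0, 0, 0], "claw": 60},
  {"slide": [0, 0, 0], "turn": [0, 0, 0], "claw": 0},
  {"slide": [0, 0, 0], "turn": [0, 0, 0], "claw": 0},
  {"slide": [0, 0, 0], "turn": [0, 0, 0], "claw": 0},
  {"slide": [0, 0, 0], "turn": [0, 0, 0], "claw": 0},
])

```text
t: 5.4
eef_pos: [517.9, -64.0, 65.0]
tcp_rot: [3.141, 0.0, 1.385]
ft_force: [-0.1, -0.5, 3.2]
opening: 0.628
grip_force: 30.0
```

>>> jog_arm([
  {"slide": [0, 0, 20], "turn": [0, 0, 0], "claw": 0},
  {"slide": [0, 0, 35], "turn": [0, 0, 0], "claw": 0},
  {"slide": [0, -10, 35], "turn": [0, 0, 0], "claw": 0},
  {"slide": [-4, -36, 0], "turn": [0, 0, 0], "claw": 0},
  {"slide": [-4, -50, 0], "turn": [0, 0, 0], "claw": 0},
])

```text
t: 6.02
eef_pos: [509.4, -160.1, 155.0]
tcp_rot: [3.141, -0.0, 1.387]
ft_force: [0.4, -0.1, -3.3]
opening: 0.625
grip_force: 30.0
```

>>> jog_arm([
  {"slide": [-4, -50, 0], "turn": [0, 0, 0], "claw": 0},
  {"slide": [-4, -50, 0], "turn": [0, 0, 0], "claw": 0},
  {"slide": [-4, -50, 0], "turn": [0, 0, 0], "claw": 0},
  {"slide": [-4, -40, 0], "turn": [0, 0, 0], "claw": 0},
  {"slide": [-2, -30, -10], "turn": [0, 0, 0], "claw": 0},
])

```text
t: 6.65
eef_pos: [491.2, -381.6, 144.6]
tcp_rot: [3.141, 0.0, 1.384]
ft_force: [0.0, 0.5, -2.4]
opening: 0.628
grip_force: 30.0
```

>>> jog_arm([
  {"slide": [0, 0, -30], "turn": [0, 0, 0], "claw": 0},
  {"slide": [0, 0, -30], "turn": [0, 0, 0], "claw": 0},
  {"slide": [0, 0, 0], "turn": [0, 0, 0], "claw": 0},
])

```text
t: 7.02
eef_pos: [490.5, -378.9, 82.5]
tcp_rot: [-3.137, -0.003, 1.384]
ft_force: [0.4, 0.3, -2.9]
opening: 0.628
grip_force: 30.0
```

>>> jog_arm([
  {"slide": [0, 0, -14], "turn": [0, 0, 0], "claw": 0},
  {"slide": [0, 0, -3], "turn": [0, 0, 0], "claw": 0},
  {"slide": [0, 0, 0], "turn": [0, 0, 0], "claw": 0},
])

```text
t: 7.4
eef_pos: [491.8, -379.9, 68.1]
tcp_rot: [3.141, 0.0, 1.385]
ft_force: [-0.6, -0.1, -3.5]
opening: 0.632
grip_force: 30.0
```

>>> jog_arm([
  {"slide": [0, 0, -2], "turn": [0, 0, 0], "claw": 0},
  {"slide": [0, 0, -2], "turn": [0, 0, 0], "claw": 0},
  {"slide": [0, 0, 0], "turn": [0, 0, 0], "claw": 0},
])

```text
t: 7.78
eef_pos: [491.8, -380.0, 64.0]
tcp_rot: [3.141, 0.0, 1.385]
ft_force: [0.1, -0.6, -0.3]
opening: 0.629
grip_force: 30.0
```

>>> jog_arm([
  {"slide": [0, 0, 0], "turn": [0, 0, 0], "claw": 75},
  {"slide": [0, 0, 0], "turn": [0, 0, 0], "claw": 100},
  {"slide": [0, 0, 0], "turn": [0, 0, 0], "claw": 100},
])

```text
t: 8.15
eef_pos: [491.7, -379.9, 63.8]
tcp_rot: [3.141, 0.0, 1.385]
ft_force: [-0.1, -0.7, 0.0]
opening: 0.887
grip_force: 0.0
```

>>> jog_arm([
  {"slide": [0, 0, 30], "turn": [0, 0, 0], "claw": 100},
  {"slide": [0, 0, 45], "turn": [0, 0, 0], "claw": 100},
  {"slide": [0, 0, 45], "turn": [0, 0, 0], "claw": 100},
  {"slide": [5, 44, 0], "turn": [0, 0, 0], "claw": 100},
  {"slide": [5, 50, 0], "turn": [0, 0, 0], "claw": 100},
])

```text
t: 8.78
eef_pos: [501.6, -285.3, 184.3]
tcp_rot: [3.14, 0.001, 1.383]
ft_force: [0.4, 0.3, -0.8]
opening: 1.0
grip_force: 0.0
```

>>> jog_arm([
  {"slide": [5, 50, 0], "turn": [0, 0, 0], "claw": 100},
  {"slide": [5, 50, 0], "turn": [0, 0, 0], "claw": 100},
  {"slide": [5, 50, 0], "turn": [0, 0, 0], "claw": 100},
  {"slide": [5, 50, 0], "turn": [0, 0, 0], "claw": 100},
  {"slide": [5, 50, 0], "turn": [0, 0, 0], "claw": 100},
])

```text
t: 9.4
eef_pos: [526.7, -34.3, 183.9]
tcp_rot: [3.141, -0.0, 1.385]
ft_force: [0.9, -0.6, 0.0]
opening: 1.0
grip_force: 0.0
```

>>> jog_arm([
  {"slide": [3, 30, 0], "turn": [0, 0, 0], "claw": 100},
  {"slide": [2, 20, 0], "turn": [0, 0, 0], "claw": 100},
  {"slide": [0, 0, 0], "turn": [0, 0, 0], "claw": 100},
])

```text
t: 9.78
eef_pos: [531.7, 15.1, 183.8]
tcp_rot: [3.141, -0.0, 1.387]
ft_force: [-0.4, -0.6, -1.1]
opening: 0.997
grip_force: 0.0
```

Run:
```python
from h import *
s=state();print(s["t"],s["tcp_rot"],s["eef_pos"])
c=read_camera("wrist"); cv2.imwrite("pics/w3.png",c["frame"])
for P in((531.5,14,136),(540,91.6,131)):print(proj(c,P))
```

```text
9.775 [ 3.14139799e+00 -1.79426005e-05  1.38667606e+00] [531.65557489  15.11342433 183.82876911]
[258.84065118 211.73371721]
[250.57746842 104.26671298]
```

View pics/w3.png

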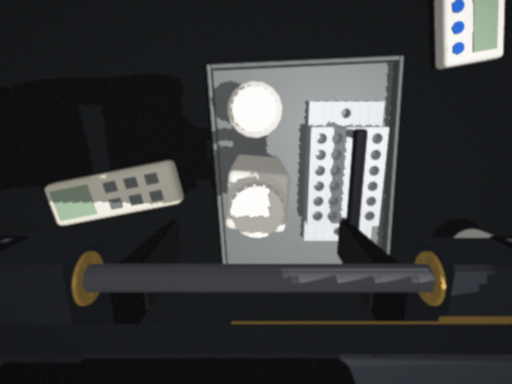

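The square cap is at (258,210) as predicted. The slim cap at (255,109) corrects that bottle to about (542,89). Grasping the square bottle.

>>> jog_arm([
  {"slide": [0, 0, -40], "turn": [0, 0, 0], "claw": 100},
  {"slide": [0, 0, -40], "turn": [0, 0, 0], "claw": 100},
  {"slide": [0, 0, -30], "turn": [0, 0, 0], "claw": 100},
  {"slide": [0, 0, -8], "turn": [0, 0, 0], "claw": 100},
  {"slide": [0, 0, 0], "turn": [0, 0, 0], "claw": 100},
])

```text
t: 10.45
eef_pos: [531.8, 13.5, 66.0]
tcp_rot: [-3.142, 0.0, 1.384]
ft_force: [-0.3, 0.9, 0.5]
opening: 1.002
grip_force: 0.0
```

>>> jog_arm([
  {"slide": [0, 0, 0], "turn": [0, 0, 0], "claw": 60},
  {"slide": [0, 0, 0], "turn": [0, 0, 0], "claw": 0},
  {"slide": [0, 0, 0], "turn": [0, 0, 0], "claw": 0},
  {"slide": [0, 0, 0], "turn": [0, 0, 0], "claw": 0},
  {"slide": [0, 0, 0], "turn": [0, 0, 0], "claw": 0},
])

```text
t: 11.08
eef_pos: [531.6, 14.1, 65.8]
tcp_rot: [-3.142, 0.0, 1.385]
ft_force: [-1.0, -0.2, 1.9]
opening: 0.555
grip_force: 29.3
```

>>> jog_arm([
  {"slide": [0, 0, 20], "turn": [0, 0, 0], "claw": 0},
  {"slide": [0, 0, 35], "turn": [0, 0, 0], "claw": 0},
  {"slide": [0, -10, 35], "turn": [0, 0, 0], "claw": 0},
  {"slide": [-4, -33, 0], "turn": [0, 0, 0], "claw": 0},
  {"slide": [-4, -50, 0], "turn": [0, 0, 0], "claw": 0},
])

```text
t: 11.7
eef_pos: [523.5, -79.1, 156.1]
tcp_rot: [3.141, -0.0, 1.387]
ft_force: [0.8, -0.8, -3.1]
opening: 0.555
grip_force: 29.3
```

>>> jog_arm([
  {"slide": [-4, -50, 0], "turn": [0, 0, 0], "claw": 0},
  {"slide": [-5, -50, 0], "turn": [0, 0, 0], "claw": 0},
  {"slide": [-4, -50, 0], "turn": [0, 0, 0], "claw": 0},
  {"slide": [-4, -50, 0], "turn": [0, 0, 0], "claw": 0},
  {"slide": [-3, -30, 0], "turn": [0, 0, 0], "claw": 0},
])

```text
t: 12.32
eef_pos: [503.1, -311.0, 155.3]
tcp_rot: [-3.141, -0.0, 1.383]
ft_force: [0.5, -0.6, -2.3]
opening: 0.557
grip_force: 29.3
```

>>> jog_arm([
  {"slide": [0, -10, -30], "turn": [0, 0, 0], "claw": 0},
  {"slide": [0, 0, -35], "turn": [0, 0, 0], "claw": 0},
  {"slide": [0, 0, -17], "turn": [0, 0, 0], "claw": 0},
  {"slide": [0, 0, -4], "turn": [0, 0, 0], "claw": 0},
  {"slide": [0, 0, 0], "turn": [0, 0, 0], "claw": 0},
])

```text
t: 12.95
eef_pos: [504.1, -318.9, 70.4]
tcp_rot: [3.141, 0.0, 1.385]
ft_force: [-0.2, 0.5, -2.9]
opening: 0.554
grip_force: 29.3
```

>>> jog_arm([
  {"slide": [0, 0, -3], "turn": [0, 0, 0], "claw": 0},
  {"slide": [0, 0, -2], "turn": [0, 0, 0], "claw": 0},
  {"slide": [0, 0, 0], "turn": [0, 0, 0], "claw": 0},
])

```text
t: 13.32
eef_pos: [503.7, -318.9, 64.9]
tcp_rot: [3.141, 0.0, 1.385]
ft_force: [0.0, -0.3, -1.5]
opening: 0.558
grip_force: 29.3
```

>>> jog_arm([
  {"slide": [0, 0, 0], "turn": [0, 0, 0], "claw": 75},
  {"slide": [0, 0, 0], "turn": [0, 0, 0], "claw": 100},
  {"slide": [0, 0, 0], "turn": [0, 0, 0], "claw": 100},
  {"slide": [0, 0, 30], "turn": [0, 0, 0], "claw": 100},
])

```text
t: 13.82
eef_pos: [502.9, -318.3, 93.5]
tcp_rot: [-3.138, -0.002, 1.385]
ft_force: [0.2, -0.2, -0.4]
opening: 0.921
grip_force: 0.0
```

>>> jog_arm([
  {"slide": [0, 0, 45], "turn": [0, 0, 0], "claw": 100},
  {"slide": [0, 0, 45], "turn": [0, 0, 0], "claw": 100},
  {"slide": [5, 40, 0], "turn": [0, 0, 0], "claw": 100},
  {"slide": [5, 50, 0], "turn": [0, 0, 0], "claw": 100},
  {"slide": [5, 50, 0], "turn": [0, 0, 0], "claw": 100},
])

```text
t: 14.45
eef_pos: [518.6, -177.6, 185.0]
tcp_rot: [3.141, 0.0, 1.384]
ft_force: [0.1, -0.8, -0.6]
opening: 1.001
grip_force: 0.0
```

>>> jog_arm([
  {"slide": [5, 50, 0], "turn": [0, 0, 0], "claw": 100},
  {"slide": [5, 50, 0], "turn": [0, 0, 0], "claw": 100},
  {"slide": [4, 50, 0], "turn": [0, 0, 0], "claw": 100},
  {"slide": [4, 50, 0], "turn": [0, 0, 0], "claw": 100},
  {"slide": [4, 45, 0], "turn": [0, 0, 0], "claw": 100},
])

```text
t: 15.08
eef_pos: [540.6, 67.9, 185.0]
tcp_rot: [3.141, -0.0, 1.385]
ft_force: [-0.6, -0.4, 0.4]
opening: 1.0
grip_force: 0.0
```

>>> jog_arm([
  {"slide": [1, 24, 0], "turn": [0, 0, 0], "claw": 100},
  {"slide": [0, 0, 0], "turn": [0, 0, 0], "claw": 100},
  {"slide": [0, 0, 0], "turn": [0, 0, 0], "claw": 100},
])

```text
t: 15.45
eef_pos: [541.7, 89.5, 184.8]
tcp_rot: [3.141, 0.0, 1.385]
ft_force: [-0.4, -0.8, 0.3]
opening: 0.999
grip_force: 0.0
```

Run:
```python
from h import *
s=state();print(s["t"],s["tcp_rot"],s["eef_pos"])
c=read_camera("wrist"); cv2.imwrite("pics/w4.png",c["frame"])
for P in((542,89,131),(625.5,2.5,72)):print(proj(c,P))
```

```text
15.45 [3.14145354e+00 1.56013536e-04 1.38460277e+00] [541.65584289  89.54903457 184.7880459 ]
[259.38282587 208.50368733]
[355.44977349 256.12821308]
```

View pics/w4.png

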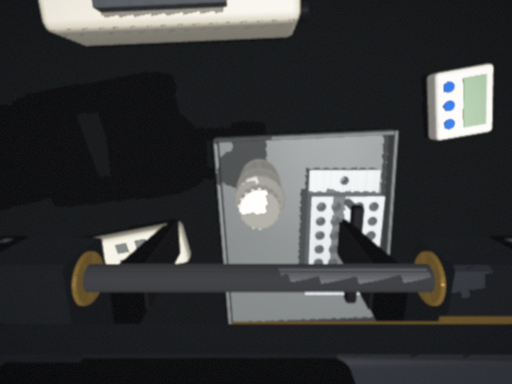

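The slim cap at (258,206) matches the prediction to within 2 px. Descending to grasp it.

>>> jog_arm([
  {"slide": [0, 1, -40], "turn": [0, 0, 0], "claw": 100},
  {"slide": [0, 0, -40], "turn": [0, 0, 0], "claw": 100},
  {"slide": [0, 0, -30], "turn": [0, 0, 0], "claw": 100},
  {"slide": [0, 0, -9], "turn": [0, 0, 0], "claw": 100},
  {"slide": [0, 0, 0], "turn": [0, 0, 0], "claw": 100},
])

```text
t: 16.12
eef_pos: [541.9, 90.5, 66.0]
tcp_rot: [-3.141, 0.0, 1.384]
ft_force: [0.2, 0.2, -0.6]
opening: 1.0
grip_force: 0.0
```

>>> jog_arm([
  {"slide": [0, 0, 0], "turn": [0, 0, 0], "claw": 55},
  {"slide": [0, 0, 0], "turn": [0, 0, 0], "claw": 0},
  {"slide": [0, 0, 0], "turn": [0, 0, 0], "claw": 0},
  {"slide": [0, 0, 0], "turn": [0, 0, 0], "claw": 0},
  {"slide": [0, 0, 0], "turn": [0, 0, 0], "claw": 0},
])

```text
t: 16.75
eef_pos: [541.7, 91.1, 65.8]
tcp_rot: [3.141, -0.0, 1.385]
ft_force: [-0.3, 0.5, -1.1]
opening: 0.529
grip_force: 0.0
```

>>> jog_arm([
  {"slide": [0, 0, 0], "turn": [0, 0, 0], "claw": 0},
  {"slide": [0, 0, 0], "turn": [0, 0, 0], "claw": 0},
  {"slide": [0, 0, 0], "turn": [0, 0, 0], "claw": 0},
])

```text
t: 17.12
eef_pos: [541.7, 91.1, 65.7]
tcp_rot: [3.142, 0.0, 1.385]
ft_force: [0.9, -1.1, 0.3]
opening: 0.454
grip_force: 30.0
```

>>> jog_arm([
  {"slide": [0, 0, 20], "turn": [0, 0, 0], "claw": 0},
  {"slide": [0, 0, 35], "turn": [0, 0, 0], "claw": 0},
  {"slide": [0, -9, 35], "turn": [0, 0, 0], "claw": 0},
  {"slide": [-4, -50, 0], "turn": [0, 0, 0], "claw": 0},
  {"slide": [-4, -50, 0], "turn": [0, 0, 0], "claw": 0},
])

```text
t: 17.75
eef_pos: [533.4, -18.8, 156.1]
tcp_rot: [3.141, 0.0, 1.386]
ft_force: [0.5, 0.1, -1.7]
opening: 0.454
grip_force: 30.0
```

>>> jog_arm([
  {"slide": [-4, -50, 0], "turn": [0, 0, 0], "claw": 0},
  {"slide": [-4, -50, 0], "turn": [0, 0, 0], "claw": 0},
  {"slide": [-4, -50, 0], "turn": [0, 0, 0], "claw": 0},
  {"slide": [-4, -50, 0], "turn": [0, 0, 0], "claw": 0},
  {"slide": [-4, -30, 0], "turn": [0, 0, 0], "claw": 0},
])

```text
t: 18.38
eef_pos: [513.1, -250.0, 155.5]
tcp_rot: [-3.141, 0.0, 1.383]
ft_force: [-0.5, 1.1, -1.6]
opening: 0.457
grip_force: 30.0
```

>>> jog_arm([
  {"slide": [0, -10, -30], "turn": [0, 0, 0], "claw": 0},
  {"slide": [0, 0, -35], "turn": [0, 0, 0], "claw": 0},
  {"slide": [0, 0, -17], "turn": [0, 0, 0], "claw": 0},
  {"slide": [0, 0, -4], "turn": [0, 0, 0], "claw": 0},
  {"slide": [0, 0, 0], "turn": [0, 0, 0], "claw": 0},
])

```text
t: 19.0
eef_pos: [514.1, -257.9, 70.4]
tcp_rot: [3.141, 0.0, 1.385]
ft_force: [-0.3, 0.6, -2.0]
opening: 0.458
grip_force: 30.0
```

>>> jog_arm([
  {"slide": [0, 0, -3], "turn": [0, 0, 0], "claw": 0},
  {"slide": [0, 0, -2], "turn": [0, 0, 0], "claw": 0},
  {"slide": [0, 0, 0], "turn": [0, 0, 0], "claw": 0},
])

```text
t: 19.38
eef_pos: [513.7, -257.9, 64.9]
tcp_rot: [3.141, 0.0, 1.385]
ft_force: [0.1, 0.2, -2.0]
opening: 0.456
grip_force: 30.0
```

>>> jog_arm([
  {"slide": [0, 0, 0], "turn": [0, 0, 0], "claw": 75},
  {"slide": [0, 0, 0], "turn": [0, 0, 0], "claw": 100},
  {"slide": [0, 0, 0], "turn": [0, 0, 0], "claw": 100},
  {"slide": [0, 0, 30], "turn": [0, 0, 0], "claw": 100},
  {"slide": [0, 0, 45], "turn": [0, 0, 0], "claw": 100},
])

```text
t: 20.0
eef_pos: [513.2, -257.6, 139.7]
tcp_rot: [-3.139, -0.001, 1.385]
ft_force: [-0.2, -0.2, 0.7]
opening: 0.929
grip_force: 0.0
```

>>> jog_arm([
  {"slide": [0, 0, 45], "turn": [0, 0, 0], "claw": 100},
  {"slide": [18, 45, 0], "turn": [0, 0, 0], "claw": 100},
  {"slide": [18, 45, 0], "turn": [0, 0, 0], "claw": 100},
  {"slide": [18, 45, 0], "turn": [0, 0, 0], "claw": 100},
  {"slide": [18, 45, 0], "turn": [0, 0, 0], "claw": 100},
])

```text
t: 20.62
eef_pos: [586.1, -76.4, 184.9]
tcp_rot: [3.141, 0.0, 1.385]
ft_force: [1.5, -0.1, -0.2]
opening: 1.001
grip_force: 0.0
```

>>> jog_arm([
  {"slide": [20, 40, 0], "turn": [0, 0, 0], "claw": 60},
  {"slide": [20, 40, 0], "turn": [0, 0, 0], "claw": 60},
  {"slide": [0, 0, 0], "turn": [0, 0, 0], "claw": 60},
  {"slide": [0, 0, 0], "turn": [0, 0, 0], "claw": 60},
])

```text
t: 21.12
eef_pos: [625.3, 1.9, 184.6]
tcp_rot: [-3.141, 0.0, 1.385]
ft_force: [0.2, -0.0, -0.2]
opening: 0.644
grip_force: 0.0
```

Run:
```python
from h import *
s=state();print(s["t"],s["tcp_rot"],s["eef_pos"],s["opening"])
c=read_camera("wrist"); cv2.imwrite("pics/w5.png",c["frame"])
a=np.radians(-10); y=np.array([-np.sin(a),np.cos(a)])
for k,z in((54,72),(-54,72),(0,72),(68,14)):
    P=[*(np.array([625.5,2.5])+k*y),z]; print(k,proj(c,P))
s=read_camera("side"); cv2.imwrite("pics/s5.png",cv2.resize(s["frame"],(768,576)))
```

```text
21.125 [-3.14118378e+00  2.28801731e-04  1.38500538e+00] [625.34567404   1.90870445 184.59504719] 0.6435176366429695
54 [258.17437576 131.36947134]
-54 [259.38277646 241.04190742]
0 [258.80743872 188.8252122 ]
68 [258.10658096 115.10671187]
```

View pics/w5.png

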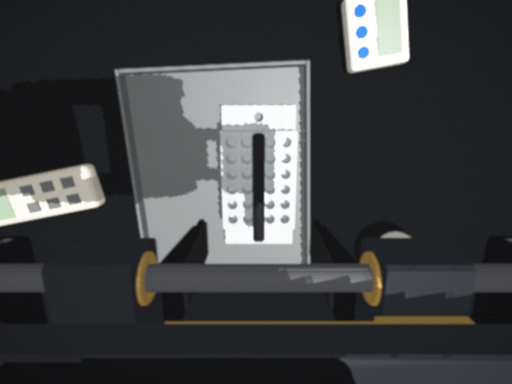

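The handle runs from (259,132) to (259,241), exactly where predicted and aligned with the tool. Descending.

>>> jog_arm([
  {"slide": [0, 0, -45], "turn": [0, 0, 0], "claw": 60},
  {"slide": [0, 0, -45], "turn": [0, 0, 0], "claw": 50},
  {"slide": [0, 0, -30], "turn": [0, 0, 0], "claw": 40},
  {"slide": [0, 0, -10], "turn": [0, 0, 0], "claw": 40},
  {"slide": [0, 0, 0], "turn": [0, 0, 0], "claw": 40},
])

```text
t: 21.85
eef_pos: [625.7, 1.5, 55.0]
tcp_rot: [-3.142, 0.0, 1.384]
ft_force: [-0.2, -1.1, 0.8]
opening: 0.404
grip_force: 0.0
```

>>> jog_arm([
  {"slide": [0, 0, -5], "turn": [0, 0, 0], "claw": 40},
  {"slide": [0, 0, 0], "turn": [0, 0, 0], "claw": 0},
  {"slide": [0, 0, 0], "turn": [0, 0, 0], "claw": 0},
  {"slide": [0, 0, 0], "turn": [0, 0, 0], "claw": 0},
  {"slide": [0, 0, 0], "turn": [0, 0, 0], "claw": 0},
])

```text
t: 22.48
eef_pos: [625.6, 2.2, 49.9]
tcp_rot: [-3.142, 0.0, 1.385]
ft_force: [-0.6, 0.1, 2.3]
opening: 0.126
grip_force: 30.0
```

>>> jog_arm([
  {"slide": [0, 0, 0], "turn": [0, 0, 0], "claw": 0},
  {"slide": [0, 0, 0], "turn": [0, 0, 0], "claw": 0},
])

```text
t: 22.72
eef_pos: [625.6, 2.2, 49.9]
tcp_rot: [-3.141, -0.0, 1.385]
ft_force: [-2.0, 1.1, 4.8]
opening: 0.121
grip_force: 30.0
```

>>> jog_arm([
  {"slide": [0, 0, 10], "turn": [0, 0, 0], "claw": 0},
  {"slide": [0, 0, 30], "turn": [0, 0, 0], "claw": 0},
  {"slide": [0, 0, 50], "turn": [0, 0, 0], "claw": 0},
  {"slide": [0, 0, 50], "turn": [0, 0, 0], "claw": 0},
  {"slide": [0, 7, 50], "turn": [0, 0, 0], "claw": 0},
])

```text
t: 23.35
eef_pos: [625.3, 8.9, 241.4]
tcp_rot: [-3.141, 0.0, 1.384]
ft_force: [0.5, 0.4, -4.4]
opening: 0.123
grip_force: 30.0
```

>>> jog_arm([
  {"slide": [-2, 40, 10], "turn": [0, 0, 0], "claw": 0},
  {"slide": [-2, 45, 0], "turn": [0, 0, 0.5], "claw": 0},
  {"slide": [-2, 45, 0], "turn": [0, 0, 0.5], "claw": 0},
  {"slide": [-2, 45, 0], "turn": [0, 0, 0.5], "claw": 0},
  {"slide": [-2, 45, 0], "turn": [0, 0, 0.5], "claw": 0},
])

```text
t: 23.98
eef_pos: [615.3, 230.5, 249.7]
tcp_rot: [-3.141, 0.0, 1.42]
ft_force: [1.4, 0.5, -5.8]
opening: 0.123
grip_force: 30.0
```

>>> jog_arm([
  {"slide": [-2, 45, 0], "turn": [0, 0, 0.4], "claw": 0},
  {"slide": [-2, 40, 0], "turn": [0, 0, 0], "claw": 0},
  {"slide": [-1, 25, 0], "turn": [0, 0, 0], "claw": 0},
  {"slide": [0, 0, 0], "turn": [0, 0, 0], "claw": 0},
  {"slide": [0, 0, 0], "turn": [0, 0, 0], "claw": 0},
])

```text
t: 24.6
eef_pos: [610.8, 338.2, 249.6]
tcp_rot: [-3.141, 0.001, 1.426]
ft_force: [0.5, -0.3, -4.8]
opening: 0.122
grip_force: 30.0
```

```bash
python3 - <<'E'
from h import *
s=state();print(s["t"],s["tcp_rot"],s["eef_pos"],s["opening"],s["ft_force"])
c=read_camera("wrist"); cv2.imwrite("pics/w6.png",c["frame"])
for sh in((510.5,339),):
  a=np.radians(-8.2); y=np.array([-np.sin(a),np.cos(a)])
  for k in(68,-68):print(k,[proj(c,[*(np.array(sh)+k*y),z]).round(1) for z in(100,116)])
a=np.array(s["tcp_rot"])[2]-np.pi/2; y=np.array([-np.sin(a),np.cos(a)]); e=np.array(s["eef_pos"])
for k,z in((68,-35.9),(54,22.1),(-54,22.1)):print("block",k,proj(c,[*(e[:2]+k*y),e[2]+z]).round(1))
E
python3 -c "
import cv2
i=cv2.imread('pics/w6.png'); cv2.imwrite('pics/w6b.png',cv2.resize(i[:270,:400],(800,540),interpolation=cv2.INTER_CUBIC))"
```

```text
24.6 [-3.14142699e+00  6.70386633e-04  1.42607457e+00] [610.79822423 338.21253358 249.62132287] 0.12230614476313861 [ 0.53665246 -0.28703669 -4.80043399]
68 [array([162.3, 129.5]), array([157.3, 130.3])]
-68 [array([172.1, 250.7]), array([168.1, 257.1])]
block 68 [259.  117.3]
block 54 [259.1 148.8]
block -54 [258.9 337. ]
```

View pics/w6b.png

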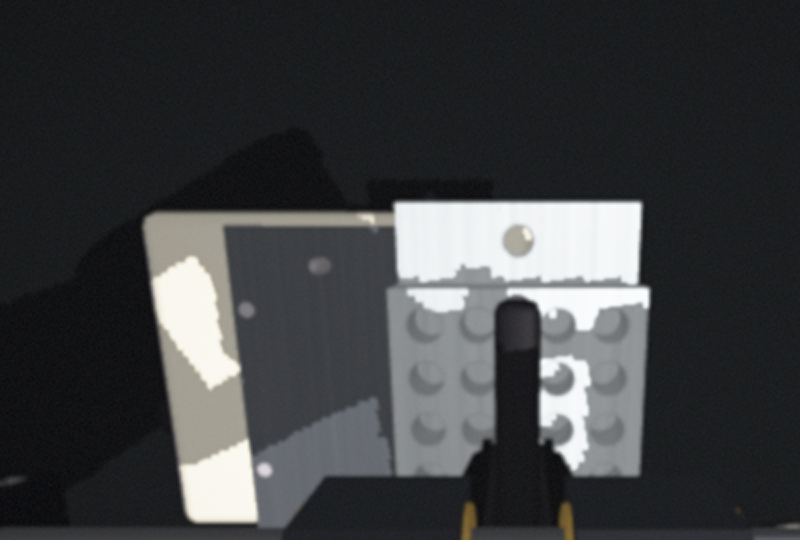

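The round pin is at (159.3,132.4) and the flange hole at (259,120). Both sit 2–3 px below the prediction, so the camera has a common bias. I'll compute relative offsets from this one view, so the bias cancels.

```bash
cat > rel.py <<'E'
from h import *
def blob(img,x0,x1,y0,y1,thr,dark=False):
    g=img[y0:y1,x0:x1].max(2).astype(float); bg=np.median(g)
    w=(bg-g if dark else g-bg); w=np.where(w>thr,w-thr*.5,0); yy,xx=np.mgrid[y0:y1,x0:x1]
    return np.array([(w*xx).sum(),(w*yy).sum()])/w.sum(), int((w>0).sum())
E
python3 - <<'E'
from rel import *
s=state(); c=read_camera("wrist"); im=c["frame"]
pin=blob(im,150,169,125,140,12); hole=blob(im,247,271,110,131,30,True); print(pin,hole)
s1=blob(im,117,130,149,161,25); s2=blob(im,126,138,229,240,25); print(s1,s2)
e=np.array(s["eef_pos"]); H=onz(c,hole[0],e[2]-35.9); print("hole",H, "rel",H-e)
for z in(100,105,108,112,116):print("pin",z,onz(c,pin[0],z).round(1))
a,b=onz(c,s1[0],101),onz(c,s2[0],101);print(a,b,np.degrees(np.arctan2(a[0]-b[0],a[1]-b[1])),np.linalg.norm(a-b))
u=lambda p:(np.array(p)+.5)/2-.5
a,b=onz(c,u((224,228)),100),onz(c,u((256,515)),100);print("edge",a,b,np.degrees(np.arctan2(a[0]-b[0],a[1]-b[1])))
a,b=onz(c,u((394,203)),e[2]-35.9),onz(c,u((641,203)),e[2]-35.9);print("flange end",a,b,np.degrees(np.arctan2(a[1]-b[1],b[0]-a[0])))
print(s["eef_pos"],np.degrees(s["tcp_rot"]))
E
```

```text
(array([158.64903091, 132.19539026]), 79) (array([258.14778863, 120.63107483]), 176)
(array([122.71579805, 154.35504886]), 43) (array([131.32915015, 234.46477323]), 46)
hole [619.92618856 403.27468468 213.85810768] rel [  9.02128975  65.28602375 -35.9       ]
pin 100 [516. 404. 100.]
pin 105 [517.6 404.1 105. ]
pin 108 [518.6 404.1 108. ]
pin 112 [519.9 404.2 112. ]
pin 116 [521.3 404.2 116. ]
[473.81092431 387.17215505 101.        ] [460.09639692 298.03276414 101.        ] 8.746648850640321 90.18824354006502
edge [472.98615525 428.91414173 100.        ] [448.4232939  270.82575988 100.        ] 8.831670808409275
flange end [582.28577971 421.12679968 213.85810768] [661.54793322 409.54355213 213.85810768] 8.314261569071421
[610.90489881 337.98866093 249.75810768] [-1.79996227e+02  2.68022299e-02  8.16771901e+01]
```

>>> jog_arm([
  {"slide": [0, 0, -40], "turn": [0, 0, -0.3], "claw": 0},
  {"slide": [0, 0, -30], "turn": [0, 0, 0], "claw": 0},
  {"slide": [0, 0, -12], "turn": [0, 0, 0], "claw": 0},
  {"slide": [0, 0, 0], "turn": [0, 0, 0], "claw": 0},
  {"slide": [0, 0, 0], "turn": [0, 0, 0], "claw": 0},
])

```text
t: 25.32
eef_pos: [611.3, 339.2, 169.3]
tcp_rot: [3.14, -0.001, 1.421]
ft_force: [0.8, -0.5, -4.2]
opening: 0.123
grip_force: 30.0
```

Run:
```python
from rel import *
s=state(); c=read_camera("wrist"); im=c["frame"]; e=np.array(s["eef_pos"]); print(s["t"],e,np.degrees(s["tcp_rot"]))
print(proj(c,(516.6,404,100)),proj(c,(518.6,404,116)),proj(c,e+[9,65.3,-35.9]),proj(c,(473.8,387.2,101)),proj(c,(460,298,101)))
cv2.imwrite("pics/w7.png",cv2.resize(im[60:260,40:320],(784,560),interpolation=cv2.INTER_CUBIC)); np.save("w7.npy",im)
```

```text
25.325 [611.34688018 339.16076931 169.28815489] [ 1.79889104e+02 -6.73040967e-02  8.14165645e+01]
[125.94577139 140.791126  ] [119.3934896  142.28130284] [257.58314816 120.73524594] [ 78.50121877 170.18139137] [ 93.82156022 272.49460167]
```

View pics/w7.png

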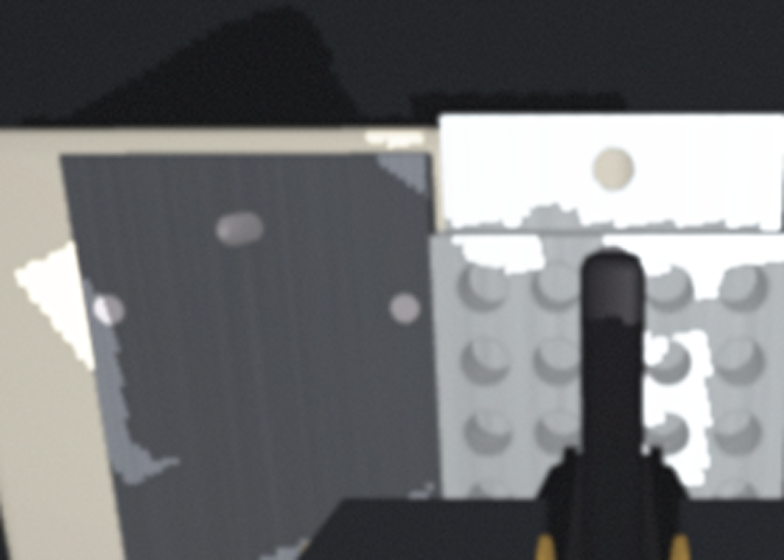

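The pin blob spans crop columns 217–263 at row 228, with its base centre at about (249,229). The hole is at (613,168), and two screws are at (108,309) and (405,308).

Run:
```python
from rel import *
s=state(); c=read_camera("wrist"); e=np.array(s["eef_pos"]); print(e,np.degrees(s["tcp_rot"]))
u=lambda p:(np.array(p)+.5)/2.8-.5+[40,60]
S=[onz(c,u(p),101) for p in((108,309),(405,308))]; d=S[1]-S[0]; th=np.arctan2(d[1],d[0]); print("screws",S,np.linalg.norm(d),np.degrees(th))
a,b=onz(c,u((62,155)),100),onz(c,u((123,545)),100);print("edge yaw",-np.degrees(np.arctan2(a[0]-b[0],a[1]-b[1])))
a2=onz(c,u((430,152)),100);print("top edge",np.degrees(np.arctan2(a2[1]-a[1],a2[0]-a[0])),np.linalg.norm(a2-a))
a,b=[onz(c,u(p),e[2]-35.9) for p in((440,115),(780,115))];print("flange yaw",np.degrees(np.arctan2(b[1]-a[1],b[0]-a[0])))
for th in np.radians([-8.3,-8.8]):
  y=np.array([-np.sin(th),np.cos(th)])
  H=onz(c,u((613,168)),e[2]-35.9)[:2]
  P=onz(c,u((249,229)),100)[:2]; M=onz(c,u((240,228.5)),107)[:2]
  print("hole-tcp",H-e[:2]-68*y,"centres: base",P-68*y,"mid",M-68*y,"screws",(S[0]+S[1])[:2]/2-45*y, "move",(P+M)/2-H)
```

```text
[611.24375008 339.20065397 169.29172104] [ 1.79886537e+02 -6.49665419e-02  8.14234224e+01]
screws [array([473.55580839, 387.39268346, 101.        ]), array([556.90413443, 375.10799055, 101.        ])] 84.24878120662092 -8.38444723116003
edge yaw -8.798449983494852
top edge -8.113416866203643 100.14917042940212
flange yaw -8.56162958132543
hole-tcp [-0.03158162 -1.39348825] centres: base [508.61242697 335.95399841] mid [509.24595185 336.61463958] screws [508.73394236 336.7216765 ] move [-102.28297905   -1.52284672]
hole-tcp [-0.61839682 -1.30526453] centres: base [508.02561178 336.04222212] mid [508.65913665 336.7028633 ] screws [508.34560878 336.78005984] move [-102.28297905   -1.52284672]
```

>>> jog_arm([
  {"slide": [-40, 0, 0], "turn": [0, 0, 0], "claw": 0},
  {"slide": [-40, 0, 0], "turn": [0, 0, 0], "claw": 0},
  {"slide": [-22, -1, 0], "turn": [0, 0, 0], "claw": 0},
  {"slide": [0, 0, 0], "turn": [0, 0, 0], "claw": 0},
  {"slide": [0, 0, 0], "turn": [0, 0, 0], "claw": 0},
])

```text
t: 26.05
eef_pos: [509.5, 338.4, 168.5]
tcp_rot: [3.14, -0.001, 1.421]
ft_force: [0.8, 0.2, -5.2]
opening: 0.127
grip_force: 30.0
```

>>> jog_arm([
  {"slide": [-0.5, -0.6, -4], "turn": [0, 0, 0], "claw": 0},
  {"slide": [0, 0, -3], "turn": [0, 0, 0], "claw": 0},
  {"slide": [0, 0, -3], "turn": [0, 0, 0], "claw": 0},
  {"slide": [0, 0, 0], "turn": [0, 0, 0], "claw": 0},
])

```text
t: 26.55
eef_pos: [508.2, 337.4, 157.3]
tcp_rot: [-3.141, 0.0, 1.421]
ft_force: [0.4, -0.5, -4.9]
opening: 0.124
grip_force: 30.0
```

>>> jog_arm([
  {"slide": [0, 0, -2], "turn": [0, 0, 0], "claw": 0},
  {"slide": [0, 0, -1], "turn": [0, 0, 0], "claw": 0},
  {"slide": [0, 0, 0], "turn": [0, 0, 0], "claw": 0},
])

```text
t: 26.92
eef_pos: [508.2, 337.5, 154.7]
tcp_rot: [3.141, -0.0, 1.421]
ft_force: [-0.4, 0.2, -5.4]
opening: 0.123
grip_force: 30.0
```

>>> jog_arm([
  {"slide": [0.3, 0.2, -2], "turn": [0, 0, 0], "claw": 0},
  {"slide": [0, 0, -2], "turn": [0, 0, 0], "claw": 0},
  {"slide": [0, 0, 0], "turn": [0, 0, 0], "claw": 0},
])

```text
t: 27.3
eef_pos: [508.4, 337.7, 150.5]
tcp_rot: [-3.141, 0.0, 1.421]
ft_force: [0.4, 0.1, -5.3]
opening: 0.123
grip_force: 30.0
```

>>> jog_arm([
  {"slide": [0, 0, -2], "turn": [0, 0, 0], "claw": 0},
  {"slide": [0, 0, -1.5], "turn": [0, 0, 0], "claw": 0},
  {"slide": [0, 0, 0], "turn": [0, 0, 0], "claw": 0},
])

```text
t: 27.68
eef_pos: [508.4, 337.7, 147.1]
tcp_rot: [-3.141, 0.0, 1.421]
ft_force: [-0.2, -0.7, -4.6]
opening: 0.122
grip_force: 30.0
```

Bottom is at about 101.2 with no contact force; it should seat within a millimetre or so.

>>> jog_arm([
  {"slide": [0, 0, -0.8], "turn": [0, 0, 0], "claw": 0},
  {"slide": [0, 0, -0.7], "turn": [0, 0, 0], "claw": 0},
  {"slide": [0, 0, 0], "turn": [0, 0, 0], "claw": 0},
])

```text
t: 28.05
eef_pos: [508.7, 337.6, 146.2]
tcp_rot: [3.141, -0.0, 1.421]
ft_force: [0.3, -1.9, 0.2]
opening: 0.123
grip_force: 30.0
```

Seated: the load came off at the expected height. Release, rise and check.

>>> jog_arm([
  {"slide": [0, 0, 0], "turn": [0, 0, 0], "claw": 30},
  {"slide": [0, 0, 0], "turn": [0, 0, 0], "claw": 50},
  {"slide": [0, 0, 0], "turn": [0, 0, 0], "claw": 50},
  {"slide": [0, 0, 15], "turn": [0, 0, 0], "claw": 50},
  {"slide": [0, 0, 45], "turn": [0, 0, 0], "claw": 60},
])

```text
t: 28.68
eef_pos: [507.8, 337.4, 205.6]
tcp_rot: [-3.139, 0.002, 1.421]
ft_force: [0.9, -0.6, 0.3]
opening: 0.552
grip_force: 0.0
```

>>> jog_arm([
  {"slide": [0, 0, 50], "turn": [0, 0, 0], "claw": 100},
  {"slide": [0, -45, 10], "turn": [0, 0, 0], "claw": 100},
  {"slide": [0, -50, 0], "turn": [0, 0, 0], "claw": 100},
  {"slide": [0, -50, 0], "turn": [0, 0, 0], "claw": 100},
  {"slide": [0, -50, 0], "turn": [0, 0, 0], "claw": 100},
])

```text
t: 29.3
eef_pos: [508.3, 141.3, 267.0]
tcp_rot: [3.14, -0.0, 1.422]
ft_force: [0.7, 0.5, -0.5]
opening: 0.992
grip_force: 0.0
```

>>> jog_arm([
  {"slide": [0, -50, 0], "turn": [0, 0, -0.7], "claw": 100},
  {"slide": [0, -50, 0], "turn": [0, 0, -0.7], "claw": 100},
  {"slide": [0, -50, 0], "turn": [0, 0, -0.7], "claw": 100},
  {"slide": [1, -50, 0], "turn": [0, 0, 0], "claw": 100},
  {"slide": [1, -50, 0], "turn": [0, 0, 0], "claw": 100},
])

```text
t: 29.92
eef_pos: [510.4, -108.9, 267.0]
tcp_rot: [3.14, 0.0, 1.385]
ft_force: [-0.2, 0.3, 0.9]
opening: 1.001
grip_force: 0.0
```

Run:
```python
from h import *
s=state();print(s["t"],np.degrees(s["tcp_rot"]),s["eef_pos"],s["opening"])
a=read_camera("side")["frame"]; b=read_camera("top")["frame"]
A=cv2.resize(a[90:350,140:300],None,fx=2.3,fy=2.3,interpolation=cv2.INTER_CUBIC); B=cv2.resize(b[150:280,55:175],(400,433),interpolation=cv2.INTER_CUBIC)
o=np.zeros((598,768,3),np.uint8); o[:A.shape[0],:A.shape[1]]=A; o[:433,368:]=B; cv2.imwrite("pics/c8.png",o)
```

```text
29.925 [1.79911626e+02 9.86449055e-03 7.93342622e+01] [ 510.3733218  -108.92478552  266.99527188] 1.0009093575770691
```

View pics/c8.png

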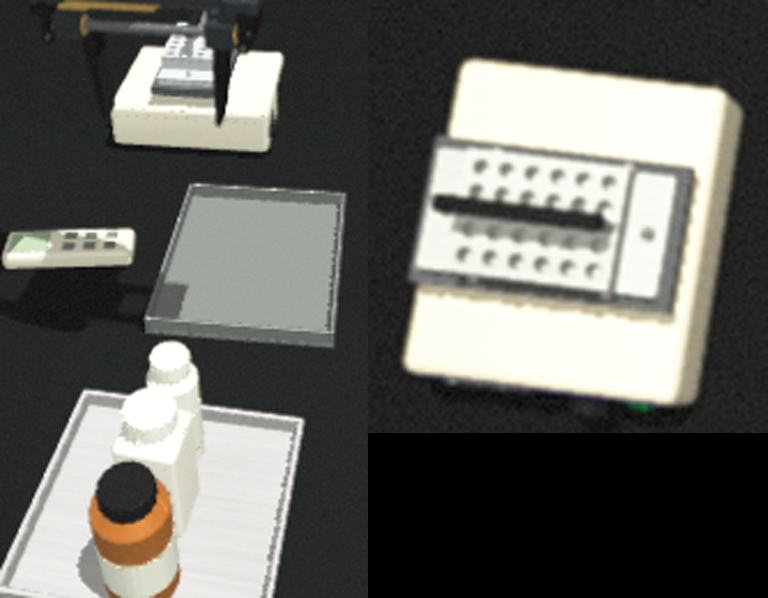

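The block is seated flat on the table, with the pin visible in the hole at (647,233), and all three bottles stand upright in the steel tray. Returning the slim bottle first.

>>> jog_arm([
  {"slide": [1, -50, -20], "turn": [0, 0, 0], "claw": 100},
  {"slide": [1, -50, -30], "turn": [0, 0, 0], "claw": 100},
  {"slide": [1, -34, -30], "turn": [0, 0, 0], "claw": 100},
  {"slide": [0, -15, 0], "turn": [0, 0, 0], "claw": 100},
  {"slide": [0, 0, -40], "turn": [0, 0, 0], "claw": 100},
])

```text
t: 30.65
eef_pos: [515.2, -257.4, 148.8]
tcp_rot: [3.135, 0.002, 1.384]
ft_force: [0.1, 0.7, -0.2]
opening: 1.001
grip_force: 0.0
```

>>> jog_arm([
  {"slide": [0, 0, -40], "turn": [0, 0, 0], "claw": 100},
  {"slide": [0, 0, -30], "turn": [0, 0, 0], "claw": 100},
  {"slide": [0, 0, -10], "turn": [0, 0, 0], "claw": 100},
  {"slide": [0, 0, 0], "turn": [0, 0, 0], "claw": 100},
])

```text
t: 31.15
eef_pos: [514.1, -256.0, 66.8]
tcp_rot: [3.141, 0.0, 1.385]
ft_force: [0.2, -0.4, 0.2]
opening: 1.002
grip_force: 0.0
```

>>> jog_arm([
  {"slide": [0, -1.5, -2], "turn": [0, 0, 0], "claw": 50},
  {"slide": [0, 0, 0], "turn": [0, 0, 0], "claw": 0},
  {"slide": [0, 0, 0], "turn": [0, 0, 0], "claw": 0},
  {"slide": [0, 0, 0], "turn": [0, 0, 0], "claw": 0},
  {"slide": [0, 0, 0], "turn": [0, 0, 0], "claw": 0},
])

```text
t: 31.78
eef_pos: [513.5, -257.8, 63.8]
tcp_rot: [3.141, 0.0, 1.385]
ft_force: [-0.0, 0.4, -0.1]
opening: 0.533
grip_force: 0.0
```

>>> jog_arm([
  {"slide": [0, 0, 0], "turn": [0, 0, 0], "claw": 0},
  {"slide": [0, 0, 0], "turn": [0, 0, 0], "claw": 0},
])

```text
t: 32.02
eef_pos: [513.5, -257.8, 63.7]
tcp_rot: [3.142, 0.0, 1.385]
ft_force: [-0.1, -0.3, 0.2]
opening: 0.459
grip_force: 30.0
```

>>> jog_arm([
  {"slide": [0, 0, 20], "turn": [0, 0, 0], "claw": 0},
  {"slide": [0, 0, 35], "turn": [0, 0, 0], "claw": 0},
  {"slide": [0, 10, 35], "turn": [0, 0, 0], "claw": 0},
  {"slide": [4, 40, 0], "turn": [0, 0, 0], "claw": 0},
  {"slide": [4, 50, 0], "turn": [0, 0, 0], "claw": 0},
])

```text
t: 32.65
eef_pos: [521.4, -157.3, 154.0]
tcp_rot: [3.141, 0.0, 1.383]
ft_force: [0.1, 0.2, -2.5]
opening: 0.459
grip_force: 30.0
```

>>> jog_arm([
  {"slide": [4, 50, 0], "turn": [0, 0, 0], "claw": 0},
  {"slide": [4, 50, 0], "turn": [0, 0, 0], "claw": 0},
  {"slide": [4, 50, 0], "turn": [0, 0, 0], "claw": 0},
  {"slide": [4, 50, 0], "turn": [0, 0, 0], "claw": 0},
  {"slide": [4, 34, 0], "turn": [0, 0, 0], "claw": 0},
])

```text
t: 33.28
eef_pos: [541.1, 78.3, 153.6]
tcp_rot: [-3.141, 0.0, 1.386]
ft_force: [0.4, -0.8, -1.7]
opening: 0.457
grip_force: 30.0
```

>>> jog_arm([
  {"slide": [0, 15, -30], "turn": [0, 0, 0], "claw": 0},
  {"slide": [0, 0, -35], "turn": [0, 0, 0], "claw": 0},
  {"slide": [0, 0, -15], "turn": [0, 0, 0], "claw": 0},
  {"slide": [0, 0, -4], "turn": [0, 0, 0], "claw": 0},
  {"slide": [0, 0, 0], "turn": [0, 0, 0], "claw": 0},
])

```text
t: 33.9
eef_pos: [541.9, 91.0, 70.3]
tcp_rot: [3.141, -0.0, 1.384]
ft_force: [0.1, 0.1, -1.8]
opening: 0.46
grip_force: 30.0
```

>>> jog_arm([
  {"slide": [0, 0, -3], "turn": [0, 0, 0], "claw": 0},
  {"slide": [0, 0, -2], "turn": [0, 0, 0], "claw": 0},
  {"slide": [0, 0, 0], "turn": [0, 0, 0], "claw": 0},
])

```text
t: 34.28
eef_pos: [541.5, 91.2, 64.9]
tcp_rot: [3.141, -0.0, 1.385]
ft_force: [-0.2, 0.1, -2.4]
opening: 0.456
grip_force: 30.0
```

>>> jog_arm([
  {"slide": [0, 0, 0], "turn": [0, 0, 0], "claw": 65},
  {"slide": [0, 0, 0], "turn": [0, 0, 0], "claw": 100},
  {"slide": [0, 0, 0], "turn": [0, 0, 0], "claw": 100},
  {"slide": [0, 0, 30], "turn": [0, 0, 0], "claw": 100},
  {"slide": [0, 0, 45], "turn": [0, 0, 0], "claw": 100},
])

```text
t: 34.9
eef_pos: [540.9, 91.2, 139.8]
tcp_rot: [-3.139, 0.001, 1.385]
ft_force: [0.8, 0.2, 0.1]
opening: 0.928
grip_force: 0.0
```

>>> jog_arm([
  {"slide": [0, 0, 45], "turn": [0, 0, 0], "claw": 100},
  {"slide": [-4, -50, 0], "turn": [0, 0, 0], "claw": 100},
  {"slide": [-4, -50, 0], "turn": [0, 0, 0], "claw": 100},
  {"slide": [-5, -50, 0], "turn": [0, 0, 0], "claw": 100},
  {"slide": [-5, -50, 0], "turn": [0, 0, 0], "claw": 100},
])

```text
t: 35.52
eef_pos: [523.2, -110.3, 184.9]
tcp_rot: [3.141, 0.0, 1.385]
ft_force: [0.7, 0.1, 0.3]
opening: 1.002
grip_force: 0.0
```

>>> jog_arm([
  {"slide": [-5, -50, 0], "turn": [0, 0, 0], "claw": 100},
  {"slide": [-5, -50, 0], "turn": [0, 0, 0], "claw": 100},
  {"slide": [-5, -50, 0], "turn": [0, 0, 0], "claw": 100},
  {"slide": [-5, -40, 0], "turn": [0, 0, 0], "claw": 100},
  {"slide": [0, -20, 0], "turn": [0, 0, 0], "claw": 100},
])

```text
t: 36.15
eef_pos: [503.0, -320.6, 184.7]
tcp_rot: [3.142, 0.0, 1.383]
ft_force: [0.4, 0.7, -0.4]
opening: 1.003
grip_force: 0.0
```

>>> jog_arm([
  {"slide": [0, 0, -30], "turn": [0, 0, 0], "claw": 100},
  {"slide": [0, 0, -40], "turn": [0, 0, 0], "claw": 100},
  {"slide": [0, 0, 0], "turn": [0, 0, 0], "claw": 100},
])

```text
t: 36.52
eef_pos: [502.7, -317.5, 112.7]
tcp_rot: [-3.137, -0.002, 1.385]
ft_force: [0.2, -0.4, 1.1]
opening: 1.001
grip_force: 0.0
```

>>> jog_arm([
  {"slide": [0, 0, -30], "turn": [0, 0, 0], "claw": 100},
  {"slide": [0, 0, -16], "turn": [0, 0, 0], "claw": 100},
  {"slide": [0, 0, -4], "turn": [0, 0, 0], "claw": 100},
  {"slide": [0, 0, 0], "turn": [0, 0, 0], "claw": 100},
  {"slide": [0, 0, 0], "turn": [0, 0, 0], "claw": 60},
])

```text
t: 37.15
eef_pos: [503.8, -319.0, 65.7]
tcp_rot: [3.14, 0.001, 1.385]
ft_force: [-1.2, -0.4, -0.2]
opening: 0.943
grip_force: 0.0
```

>>> jog_arm([
  {"slide": [0, 0, 0], "turn": [0, 0, 0], "claw": 0},
  {"slide": [0, 0, 0], "turn": [0, 0, 0], "claw": 0},
  {"slide": [0, 0, 0], "turn": [0, 0, 0], "claw": 0},
  {"slide": [0, 0, 0], "turn": [0, 0, 0], "claw": 0},
  {"slide": [0, 0, 0], "turn": [0, 0, 0], "claw": 0},
])

```text
t: 37.78
eef_pos: [503.4, -318.8, 64.8]
tcp_rot: [3.142, 0.0, 1.385]
ft_force: [0.0, 0.3, -0.8]
opening: 0.553
grip_force: 29.4
```

>>> jog_arm([
  {"slide": [0, 0, 20], "turn": [0, 0, 0], "claw": 0},
  {"slide": [0, 0, 35], "turn": [0, 0, 0], "claw": 0},
  {"slide": [0, 10, 35], "turn": [0, 0, 0], "claw": 0},
  {"slide": [4, 40, 0], "turn": [0, 0, 0], "claw": 0},
  {"slide": [4, 50, 0], "turn": [0, 0, 0], "claw": 0},
])

```text
t: 38.4
eef_pos: [511.4, -218.2, 154.9]
tcp_rot: [3.141, 0.0, 1.383]
ft_force: [0.0, 0.0, -2.4]
opening: 0.553
grip_force: 29.4
```

>>> jog_arm([
  {"slide": [4, 50, 0], "turn": [0, 0, 0], "claw": 0},
  {"slide": [4, 50, 0], "turn": [0, 0, 0], "claw": 0},
  {"slide": [4, 50, 0], "turn": [0, 0, 0], "claw": 0},
  {"slide": [4, 40, 0], "turn": [0, 0, 0], "claw": 0},
  {"slide": [4, 28, 0], "turn": [0, 0, 0], "claw": 0},
])

```text
t: 39.02
eef_pos: [531.2, 1.0, 154.6]
tcp_rot: [-3.141, -0.0, 1.386]
ft_force: [0.3, -0.1, -2.4]
opening: 0.554
grip_force: 29.4
```

>>> jog_arm([
  {"slide": [0, 15, -30], "turn": [0, 0, 0], "claw": 0},
  {"slide": [0, 0, -35], "turn": [0, 0, 0], "claw": 0},
  {"slide": [0, 0, -15], "turn": [0, 0, 0], "claw": 0},
  {"slide": [0, 0, -4], "turn": [0, 0, 0], "claw": 0},
  {"slide": [0, 0, 0], "turn": [0, 0, 0], "claw": 0},
])

```text
t: 39.65
eef_pos: [531.8, 14.0, 71.3]
tcp_rot: [3.141, -0.0, 1.384]
ft_force: [-1.0, 0.7, -2.6]
opening: 0.557
grip_force: 29.4
```

>>> jog_arm([
  {"slide": [0, 0, -3], "turn": [0, 0, 0], "claw": 0},
  {"slide": [0, 0, -2], "turn": [0, 0, 0], "claw": 0},
  {"slide": [0, 0, 0], "turn": [0, 0, 0], "claw": 0},
])

```text
t: 40.02
eef_pos: [531.5, 14.2, 65.9]
tcp_rot: [3.141, -0.0, 1.385]
ft_force: [-0.2, 0.3, -1.5]
opening: 0.556
grip_force: 29.4
```

>>> jog_arm([
  {"slide": [0, 0, 0], "turn": [0, 0, 0], "claw": 70},
  {"slide": [0, 0, 0], "turn": [0, 0, 0], "claw": 100},
  {"slide": [0, 0, 0], "turn": [0, 0, 0], "claw": 100},
  {"slide": [0, 0, 30], "turn": [0, 0, 0], "claw": 100},
  {"slide": [0, 0, 45], "turn": [0, 0, 0], "claw": 100},
])

```text
t: 40.65
eef_pos: [530.9, 14.2, 140.8]
tcp_rot: [-3.139, 0.0, 1.385]
ft_force: [1.0, 0.5, 0.1]
opening: 0.984
grip_force: 0.0
```

>>> jog_arm([
  {"slide": [0, 0, 45], "turn": [0, 0, 0], "claw": 100},
  {"slide": [-5, -50, 0], "turn": [0, 0, 0], "claw": 100},
  {"slide": [-5, -50, 0], "turn": [0, 0, 0], "claw": 100},
  {"slide": [-5, -50, 0], "turn": [0, 0, 0], "claw": 100},
  {"slide": [-5, -50, 0], "turn": [0, 0, 0], "claw": 100},
])

```text
t: 41.28
eef_pos: [511.2, -187.4, 185.9]
tcp_rot: [3.141, 0.0, 1.385]
ft_force: [0.9, -0.6, 0.6]
opening: 1.0
grip_force: 0.0
```

>>> jog_arm([
  {"slide": [-5, -50, 0], "turn": [0, 0, 0], "claw": 100},
  {"slide": [-5, -50, 0], "turn": [0, 0, 0], "claw": 100},
  {"slide": [-5, -50, 0], "turn": [0, 0, 0], "claw": 100},
  {"slide": [-5, -30, 0], "turn": [0, 0, 0], "claw": 100},
  {"slide": [0, -14, 0], "turn": [0, 0, 0], "claw": 100},
])

```text
t: 41.9
eef_pos: [491.0, -381.1, 185.6]
tcp_rot: [-3.141, -0.0, 1.383]
ft_force: [-0.3, 0.7, -0.3]
opening: 1.001
grip_force: 0.0
```

>>> jog_arm([
  {"slide": [0, 0, -30], "turn": [0, 0, 0], "claw": 100},
  {"slide": [0, 0, -40], "turn": [0, 0, 0], "claw": 100},
  {"slide": [0, 0, 0], "turn": [0, 0, 0], "claw": 100},
])

```text
t: 42.28
eef_pos: [490.8, -378.2, 113.7]
tcp_rot: [-3.138, -0.003, 1.385]
ft_force: [-0.2, 0.1, 0.1]
opening: 1.001
grip_force: 0.0
```

Commanded z is about 115.8, and I want 63.8.

>>> jog_arm([
  {"slide": [0, 0, -30], "turn": [0, 0, 0], "claw": 100},
  {"slide": [0, 0, -17], "turn": [0, 0, 0], "claw": 100},
  {"slide": [0, 0, -5], "turn": [0, 0, 0], "claw": 100},
  {"slide": [0, 0, 0], "turn": [0, 0, 0], "claw": 100},
  {"slide": [0, 0, 0], "turn": [0, 0, 0], "claw": 65},
])

```text
t: 42.9
eef_pos: [491.8, -380.1, 64.7]
tcp_rot: [3.14, 0.001, 1.385]
ft_force: [-0.2, 0.5, -0.9]
opening: 0.943
grip_force: 0.0
```

>>> jog_arm([
  {"slide": [0, 0, 0], "turn": [0, 0, 0], "claw": 0},
  {"slide": [0, 0, 0], "turn": [0, 0, 0], "claw": 0},
  {"slide": [0, 0, 0], "turn": [0, 0, 0], "claw": 0},
  {"slide": [0, 0, 0], "turn": [0, 0, 0], "claw": 0},
  {"slide": [0, 0, 0], "turn": [0, 0, 0], "claw": 0},
])

```text
t: 43.52
eef_pos: [491.6, -379.8, 63.9]
tcp_rot: [3.141, 0.0, 1.385]
ft_force: [0.3, 0.5, 2.8]
opening: 0.625
grip_force: 30.0
```

>>> jog_arm([
  {"slide": [0, 0, 20], "turn": [0, 0, 0], "claw": 0},
  {"slide": [0, 0, 35], "turn": [0, 0, 0], "claw": 0},
  {"slide": [0, 10, 35], "turn": [0, 0, 0], "claw": 0},
  {"slide": [4, 40, 0], "turn": [0, 0, 0], "claw": 0},
  {"slide": [4, 50, 0], "turn": [0, 0, 0], "claw": 0},
])

```text
t: 44.15
eef_pos: [499.1, -279.1, 153.6]
tcp_rot: [-3.141, -0.0, 1.383]
ft_force: [0.5, 0.8, -3.4]
opening: 0.627
grip_force: 30.0
```

>>> jog_arm([
  {"slide": [4, 50, 0], "turn": [0, 0, 0], "claw": 0},
  {"slide": [4, 50, 0], "turn": [0, 0, 0], "claw": 0},
  {"slide": [4, 50, 0], "turn": [0, 0, 0], "claw": 0},
  {"slide": [4, 30, 0], "turn": [0, 0, 0], "claw": 0},
  {"slide": [2, 21, 0], "turn": [0, 0, 0], "claw": 0},
])

```text
t: 44.78
eef_pos: [517.2, -77.2, 153.5]
tcp_rot: [-3.141, -0.0, 1.386]
ft_force: [0.1, -0.1, -3.0]
opening: 0.625
grip_force: 30.0
```

>>> jog_arm([
  {"slide": [0, 15, -30], "turn": [0, 0, 0], "claw": 0},
  {"slide": [0, 0, -35], "turn": [0, 0, 0], "claw": 0},
  {"slide": [0, 0, -15], "turn": [0, 0, 0], "claw": 0},
  {"slide": [0, 0, -4], "turn": [0, 0, 0], "claw": 0},
  {"slide": [0, 0, 0], "turn": [0, 0, 0], "claw": 0},
])

```text
t: 45.4
eef_pos: [517.8, -64.0, 70.3]
tcp_rot: [3.141, 0.0, 1.384]
ft_force: [0.5, 0.5, -3.0]
opening: 0.628
grip_force: 30.0
```

>>> jog_arm([
  {"slide": [0, 0, -3], "turn": [0, 0, 0], "claw": 0},
  {"slide": [0, 0, -2], "turn": [0, 0, 0], "claw": 0},
  {"slide": [0, 0, 0], "turn": [0, 0, 0], "claw": 0},
])

```text
t: 45.78
eef_pos: [517.5, -63.8, 64.9]
tcp_rot: [3.141, 0.0, 1.385]
ft_force: [-0.2, -0.3, -2.8]
opening: 0.626
grip_force: 30.0
```

>>> jog_arm([
  {"slide": [0, 0, 0], "turn": [0, 0, 0], "claw": 80},
  {"slide": [0, 0, 0], "turn": [0, 0, 0], "claw": 100},
  {"slide": [0, 0, 0], "turn": [0, 0, 0], "claw": 100},
  {"slide": [0, 0, 30], "turn": [0, 0, 0], "claw": 100},
  {"slide": [0, 0, 45], "turn": [0, 0, 0], "claw": 100},
])

```text
t: 46.4
eef_pos: [516.9, -63.7, 139.8]
tcp_rot: [-3.139, -0.0, 1.385]
ft_force: [1.3, -0.1, 0.3]
opening: 0.994
grip_force: 0.0
```

>>> jog_arm([
  {"slide": [0, 0, 50], "turn": [0, 0, 0], "claw": 100},
  {"slide": [0, -30, 50], "turn": [0, 0, 0], "claw": 100},
  {"slide": [0, -50, 30], "turn": [0, 0, 0], "claw": 100},
  {"slide": [0, -50, 0], "turn": [0, 0, 0], "claw": 100},
  {"slide": [0, -50, 0], "turn": [0, 0, 0], "claw": 100},
])

```text
t: 47.02
eef_pos: [517.3, -245.3, 270.4]
tcp_rot: [3.14, 0.0, 1.385]
ft_force: [0.2, 0.9, 0.3]
opening: 1.005
grip_force: 0.0
```

>>> jog_arm([
  {"slide": [0, -50, 0], "turn": [0, 0, 0], "claw": 100},
  {"slide": [0, -50, 0], "turn": [0, 0, 0], "claw": 100},
  {"slide": [0, -30, 0], "turn": [0, 0, 0], "claw": 100},
  {"slide": [0, 0, 0], "turn": [0, 0, 0], "claw": 100},
  {"slide": [0, 0, 0], "turn": [0, 0, 0], "claw": 100},
])

```text
t: 47.65
eef_pos: [517.4, -373.1, 269.7]
tcp_rot: [-3.141, -0.0, 1.385]
ft_force: [-0.0, 0.8, -0.2]
opening: 1.0
grip_force: 0.0
```

Run:
```python
from h import *
s=state();print(s["t"],s["eef_pos"],s["opening"])
b=read_camera("top")["frame"]; a=cv2.imread("pics/top0.png")
f=lambda i:cv2.resize(i[90:320,55:245+90],(390,320),interpolation=cv2.INTER_CUBIC)
o=np.zeros((600,790,3),np.uint8); o[:320,:390]=f(a); o[:320,400:]=f(b)
c=read_camera("side")["frame"]; o[325:600,:360]=cv2.resize(c[85:250,130:346],(360,275),interpolation=cv2.INTER_CUBIC); cv2.imwrite("pics/end.png",o)
```

```text
47.65 [ 517.39778799 -373.1011648   269.65367462] 1.000171102867731
```

View pics/end.png

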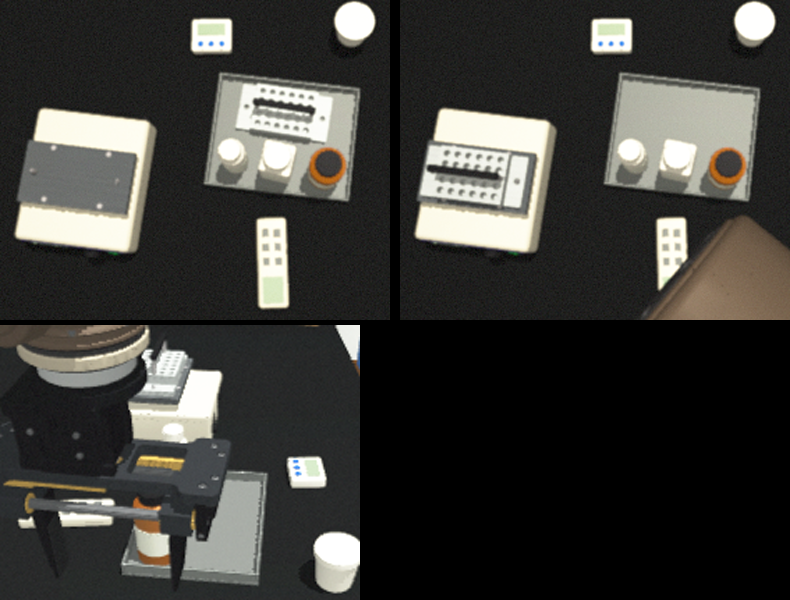

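The before and after top views match. The bottles stand at (632,155), (678,158) and (727,167), shifted by the 400 px panel offset from where they began. The block is on the shaker and the bystanders have not moved. Handing in.

```bash
python3 -c "
from cell import *
print(job_done())"
```

```text
the job is handed in; nothing more can be done
None
```

The block is seated flat on the shaker's pins, all three bottles are back upright where they stood, nothing else on the bench was disturbed, and the job was handed in at about 48 s.

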